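# Put three mixed-up sample tubes back on their own rests

### The job

The three amber tubes lie on each other's wire rests: put every tube on the rest of its own length (short on short, medium on medium, long on long), lying in the V ribs and centred end to end. Use the empty grey ribbed bed to park the first tube while you change them round, and leave the bed empty at the end. Do not drop a tube or let one lie or roll on the bare worktop, and leave the weighing bottle, petri dish and marker pen where they are.

Things in the scene. Friction and masses are not known exactly. Their poses are not given: they have to be found in the camera images.
- tube_short: the shortest and thickest amber glass screw-cap tube, closed and stiff, 95 mm long over all and 34 mm in diameter, with a 22 mm long white cap of 1.5 mm smaller radius at its +x end; it lies level. Origin on its axis at mid-length; x runs along the axis, toward the cap. It may be gripped across its diameter at mid-length. Its axis lies 36.3 mm above the worktop in any wire rest and 32.1 mm above it in a groove of the spare bed. About 70 g
- tube_medium: the middle-sized amber glass screw-cap tube, closed and stiff, 130 mm long over all and 28 mm in diameter, with a 20 mm long white cap of 1.5 mm smaller radius at its +x end; it lies level. Origin on its axis at mid-length; x runs along the axis, toward the cap. It may be gripped across its diameter at mid-length. Its axis lies 32.0 mm above the worktop in any wire rest and 28.5 mm above it in a groove of the spare bed. About 70 g
- tube_long: the longest and thinnest amber glass screw-cap tube, closed and stiff, 165 mm long over all and 22 mm in diameter, with a 18 mm long white cap of 1.5 mm smaller radius at its +x end; it lies level. Origin on its axis at mid-length; x runs along the axis, toward the cap. It may be gripped across its diameter at mid-length. Its axis lies 27.8 mm above the worktop in any wire rest and 24.6 mm above it in a groove of the spare bed. About 70 g
- rest_short: short wire rest for the short tube, fixed to the worktop: a steel base plate 90 x 60 mm, top 5 mm above the worktop, with two upright V-shaped ribs of 6 mm wire across it at 30 mm to either side of the middle along x, 44 mm wide and 33 mm high, open at 90 degrees; the middle stays free for fingers. Origin at the centre of the underside, x along the tube's direction, z up; a tube lies over y = 0. Either way round is right for the cap
- rest_medium: medium wire rest for the medium tube, fixed to the worktop: a steel base plate 130 x 60 mm, top 5 mm above the worktop, with four upright V-shaped ribs of 6 mm wire across it at 30 and 54 mm to either side of the middle along x, 44 mm wide and 33 mm high, open at 90 degrees; the middle stays free for fingers. Origin at the centre of the underside, x along the tube's direction, z up; a tube lies over y = 0. Either way round is right for the cap
- rest_long: long wire rest for the long tube, fixed to the worktop: a steel base plate 170 x 60 mm, top 5 mm above the worktop, with six upright V-shaped ribs of 6 mm wire across it at 30, 52 and 74 mm to either side of the middle along x, 44 mm wide and 33 mm high, open at 90 degrees; the middle stays free for fingers. Origin at the centre of the underside, x along the tube's direction, z up; a tube lies over y = 0. Either way round is right for the cap
- spare_bed: the spare grey ribbed bed, fixed to the worktop, empty at the start: a plate 180 x 90 mm, top 5 mm above the worktop, with raised blocks at both ends (from 29 to 89 mm either side of the middle) that carry four round ribs of 10 mm diameter along x, at y = -33, -11, 11 and 33 mm, tops 18 mm above the worktop; a tube lies in a groove between two ribs (y = -22, 0 or 22 mm). Middle 58 mm without ribs, for fingers. Origin at the centre of the underside, x along the ribs, z up
- weighing_bottle: bystander: small lidded glass weighing bottle, 42 mm in diameter, 58 mm high, standing loose; origin under its centre
- petri_dish: bystander: petri dish with lid, 60 mm in diameter, 15 mm high, loose; origin under its centre
- marker_pen: bystander: marker pen lying loose, 135 mm long, 18 mm thick; origin under its centre, y along it
Things that resemble listed ones, but are neither listed nor needed, are in the scene too. Leave any purple or yellow look-alike of the tube_medium alone.

How it is judged:
By the outcome, as a careful person would: the job done as asked, in the order asked, and still so for the second after the job is handed in, with the robot touching nothing.
It also fails if it takes over 104 s, if anything falls off the work surface, if the arm or the gripper's body presses on something with over 40 N, if the wrist force passes 120 N, or if a joint passes its speed limit or range.

### The arm

A 6-joint arm with a two-finger parallel gripper is mounted at the origin on a cart in front of the work surface, level with it; the furniture and walls round the work are solid. World frame = base frame: x ahead of the robot, y to its left, z up, the work surface at z = 0. Lengths are in mm, angles in rad, forces in N, time in s.
With the tool pointing down it reaches from about 275 to 825 mm from the base axis. Payload 4.9 kg.
Tool frame: the origin (TCP) lies between the finger pads; the fingertips stand 19 mm ahead of it and the grasp point (between the pads) is the TCP; z points along the fingers, x is the direction in which the jaws open and shut, and the axes are right-handed (so a half turn about z gives the same grasp; the last joint's range is limited). The gripper opens to 85 mm and grips with 20 to 120 N. Pads are 22 mm wide; open, the fingers measure 114 mm over their backs; the gripper's body (76 mm by 85 mm) begins 54 mm behind the grasp point. The pads swing forward as they close: fully open they stand 13 mm farther back than shut.
Start: joints at [1.19, 0.326, -0.193, 1.052, 0, 1.437], TCP at [134.359, 533.354, 250.281] pointing down, gripper open.
Joint ranges: [-2.65, 2.65], [-0.97, 1.79], [-1.3, 1.35], [-1.93, 2.1], [-1.47, 1.37], [-3.14, 3.14]. Speed limits (rad/s): [2.57, 2.57, 3.14, 3.14, 3.14, 3.14].

### API

Orientations are given as a unit quaternion [w, x, y, z].
In Python, from rig import env gives the robot as it stands.
- The arm moves only by the shell command python3 -m creep 'ROWS' [FORCE]. ROWS is JSON, a list of rows, each a list of 7 numbers: the turn, a rotation vector about the tool's x, y, z in rad, then the shift along the tool's x, y, z in m, then the opening in per cent of the stroke, from 0 (shut) to 100 (fully open). In form: [[wx, wy, wz, dx, dy, dz, jaw], ...]. A call has 1 to 12 rows; each row is the pose to reach, as a shift and turn from the pose commanded when the call began, along the tool's axes at that moment; what a row does not reach only later rows make up. A row lasts 1/10 s, in which the tool goes at most 50 mm and 8.59 degrees, less where a joint would pass 70% of its speed; a pose out of reach is approached as far as the arm can. A call with a gripper value outside its range is refused whole. The fingers move at their own pace and stop on an object; FORCE is the grip in N (left out, the last holds). Time passes only in rows, so rows that repeat a pose let the fingers close. It gives the time, the measured TCP pose, the force and the opening at its end, in the units of the state.
- env.state(): the state, without advancing time (a new reading comes with each control period).
- env.capture(name): name is "scene" or "top" or "wrist"; returns a dict with "color" (400x640x3 uint8, red, green, blue), "mtx" (3x3 intrinsics, pixels), "k1" (the pictures are not rectified: a ray, as slopes to the right and down, at radius r is drawn at 1 + k1 r^2 times it, then the intrinsics apply), "rvec" (rotation vector, rad) and "tvec" (3), from world to camera coordinates, as OpenCV has them. Camera axes: x right, y down, z forward; pixel columns grow to the right and rows downward; lengths in mm; the calibration is good to about 2 mm. A picture is of the moment at which its call begins. There is no depth.
- env.close_job(): hands the job in, once; it reports no verdict.
The state is a dict: "time_s": time; "joint_pos": joint angles; "dq": joint speeds; "effort": joint torques, N m; "position": TCP position; "tool_rot": TCP orientation; "force": force on the tool from outside, world axes, zero at the start; "moment": the same for the moment, N m; "finger_gap": finger opening in mm.
Only numpy, scipy, OpenCV 4.12 (cv2) and the standard library are available. Lean on these libraries where they do the work, as an engineer would, in place of code of your own. Each camera call takes 0.05 s, during which the arm holds its last target. There are 200 camera calls.

## Working session

There is one attempt and no reset: what is moved stays moved. The work goes in short steps, Python scripts to look and compute and a shell command to move; the robot and the scene stay as the last step left them, time stands still between calls to the robot, and variables do not carry over. Pictures are saved under pics/ and viewed, about 12 in all and at most 16, crops included, and the job is handed in when it is done.

```bash
ls; mkdir -p pics
cat > h.py <<'E'
import numpy as np, cv2
from rig import env
def ray(c,uv):
    K=np.array(c["mtx"]);k=c["k1"]
    p=(np.atleast_2d(uv).astype(float)-[K[0,2],K[1,2]])/[K[0,0],K[1,1]]
    u=p.copy()
    for _ in range(20): u=p/(1+k*(u**2).sum(1,keepdims=True))
    R=cv2.Rodrigues(np.array(c["rvec"],float))[0]; t=np.array(c["tvec"],float).ravel()
    d=np.c_[u,np.ones(len(u))]@R
    return -R.T@t,d
def onz(c,uv,z):
    o,d=ray(c,uv); return o+d*((z-o[2])/d[:,2:3])
def proj(c,P):
    R=cv2.Rodrigues(np.array(c["rvec"],float))[0]; K=np.array(c["mtx"])
    q=np.atleast_2d(P)@R.T+np.array(c["tvec"],float).ravel(); u=q[:,:2]/q[:,2:]
    u=u*(1+c["k1"]*(u**2).sum(1,keepdims=True)); return u*[K[0,0],K[1,1]]+[K[0,2],K[1,2]]
def save(c,n): cv2.imwrite("pics/"+n,c["color"][:,:,::-1])
E
python3 - <<'E'
from h import *
import pickle
for n in ["scene","top","wrist"]:
    c=env.capture(n); save(c,n+"0.png"); pickle.dump(c,open(n+"0.pkl","wb"))
    o,d=ray(c,[[320,200]]); print(n,o,d)
print(env.state())
E
```

```text
pics
scene [-284.68369318 -591.38056969  543.94727279] [[ 0.72601939  0.53551419 -0.43163566]]
top [ 507.79425693   -4.82010138 1005.60615854] [[ 0.03111506 -0.00520849 -0.99952833]]
wrist [ 68.43669906 549.02680502 373.5074851 ] [[ 0.27909926 -0.07342177 -0.95762051]]
{'time_s': 0.15, 'joint_pos': array([ 1.18980374e+00,  3.26757775e-01, -1.93291331e-01,  1.05199224e+00,
        1.49778910e-05,  1.43656825e+00]), 'dq': array([-0.0004231 , -0.00248576,  0.00145825,  0.00223483,  0.00118401,
       -0.00064331]), 'effort': array([ 3.30339099e-04, -4.43703675e+01,  2.62664938e+01,  1.04211993e-02,
       -2.67066180e-04, -5.69949421e-06]), 'position': array([134.20483859, 532.98455695, 249.714195  ]), 'tool_rot': array([ 3.07039807e-04,  7.88754491e-01,  6.14708033e-01, -5.41570871e-04]), 'force': array([-0.58746554,  0.02673888, -0.20589743]), 'moment': array([ 0.00301398, -0.00749323, -0.01557084]), 'finger_gap': 85.28742045232055}
```

View pics/top0.png

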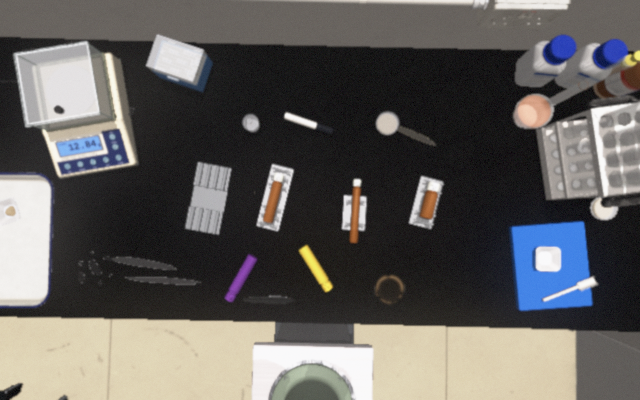

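View pics/scene0.png

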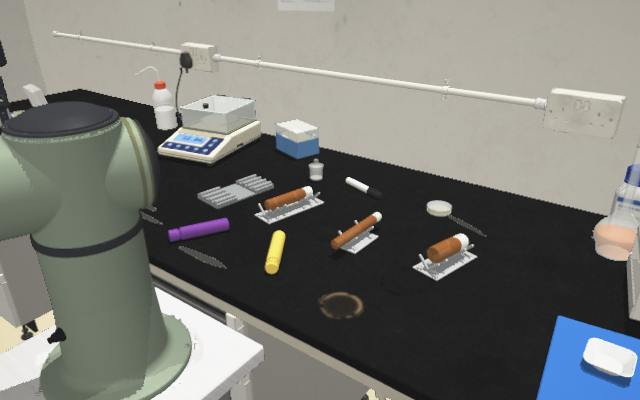

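Run:
```python
from h import *
import pickle
c=pickle.load(open("top0.pkl","rb")); im=c["color"]
hsv=cv2.cvtColor(im,cv2.COLOR_RGB2HSV)
am=cv2.inRange(hsv,(5,130,60),(15,255,255))
br=cv2.inRange(hsv,(0,0,70),(180,90,255))
roi=np.zeros_like(am); roi[155:250,180:460]=255
am&=roi; br=(br&roi)|am
for nm,m,z in (("amber",am,32),("rest",cv2.morphologyEx(br,cv2.MORPH_CLOSE,np.ones((5,5))),5)):
    cs,_=cv2.findContours(m,cv2.RETR_EXTERNAL,cv2.CHAIN_APPROX_NONE)
    for k in cs:
        if cv2.contourArea(k)<80: continue
        P=onz(c,k[:,0,:],z)[:,:2].astype(np.float32)
        r=cv2.minAreaRect(P); print(nm,k[:,0].mean(0).round(),np.round(r[0],1),np.round(r[1],1),round(r[2],1))
crop=cv2.resize(im[155:250,180:460],None,fx=2.85,fy=2.85,interpolation=cv2.INTER_CUBIC)
cv2.imwrite("pics/crop1.png",crop[:,:,::-1])
```

```text
amber [428. 204.] [ 533.5 -291.5] [29.5 69.5] 76.9
amber [355. 215.] [ 501.4 -100.3] [ 24. 146.] 88.6
amber [272. 202.] [531.  114.6] [ 22.7 105.4] 77.5
rest [354. 210.] [ 513.5 -101.5] [ 64.9 174.5] 87.9
rest [426. 202.] [ 540. -293.] [ 67.2 136. ] 76.5
rest [275. 197.] [543.9 111.6] [ 65.1 175.3] 77.2
rest [208. 198.] [537.3 289.1] [ 96.5 184. ] 80.9
```

View pics/crop1.png

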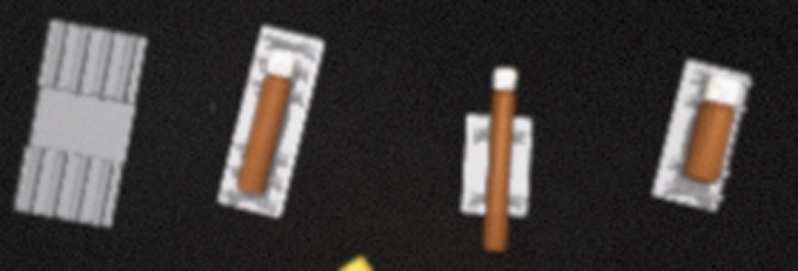

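```bash
cat >> h.py <<'E'
from scipy.spatial.transform import Rotation as Ro
def plan(xyz,yaw):
    "rows' shift (m) and turn to TCP xyz (mm), tool y at world yaw (deg), tool z down"
    s=env.state(); w,x,y,z=s["tool_rot"]; R=Ro.from_quat([x,y,z,w])
    a=np.radians(yaw); ty=np.array([np.cos(a),np.sin(a),0]); tz=np.array([0,0,-1.]); T=np.c_[np.cross(ty,tz),ty,tz]
    d=R.inv().apply(np.array(xyz)-s["position"])/1000
    print("t",s["time_s"],"pos",s["position"].round(1),"gap",round(s["finger_gap"],1),"F",s["force"].round(1))
    print("turn",(R.inv()*Ro.from_matrix(T)).as_rotvec().round(4),"shift",d.round(4))
E
python3 -c "
from h import *
plan([525,115,220],-12.6)"
```

```text
t 0.15 pos [134.2 533.  249.7] gap 85.3 F [-0.6  0.  -0.2]
turn [-0.0002  0.0012 -0.0269] shift [-0.3098  0.4811  0.03  ]
```

```bash
python3 -m creep '[[0,0,-0.027,-0.02,0.03,0.002,60],[0,0,-0.027,-0.31,0.481,0.03,60],[0,0,-0.027,-0.31,0.481,0.03,60],[0,0,-0.027,-0.31,0.481,0.03,60],[0,0,-0.027,-0.31,0.481,0.03,60],[0,0,-0.027,-0.31,0.481,0.03,60],[0,0,-0.027,-0.31,0.481,0.03,60],[0,0,-0.027,-0.31,0.481,0.03,60],[0,0,-0.027,-0.31,0.481,0.03,60],[0,0,-0.027,-0.31,0.481,0.03,60],[0,0,-0.027,-0.31,0.481,0.03,60],[0,0,-0.027,-0.31,0.481,0.03,60]]' 40
python3 -c "
from h import *
plan([525,115,220],-12.6)"
```

```text
time_s: 1.35
position: [526.7, 112.7, 219.9]
tool_rot: [0.0, 0.781, 0.624, -0.0]
force: [-0.7, 0.7, 0.2]
finger_gap: 50.9
t 1.35 pos [526.7 112.7 219.9] gap 50.9 F [-0.7  0.7  0.2]
turn [ 0.0004  0.0003 -0.0019] shift [ 0.0019 -0.0022 -0.0001]
```

Run:
```python
from h import *
import pickle
c=env.capture("wrist"); save(c,"w1.png"); pickle.dump(c,open("w1.pkl","wb"))
hsv=cv2.cvtColor(c["color"],cv2.COLOR_RGB2HSV)
am=cv2.inRange(hsv,(4,110,50),(17,255,255))
k=max(cv2.findContours(am,cv2.RETR_EXTERNAL,cv2.CHAIN_APPROX_NONE)[0],key=cv2.contourArea)
P=onz(c,k[:,0,:],32)[:,:2].astype(np.float32); r=cv2.minAreaRect(P); print(r,cv2.boundingRect(k))
plan([525,115,220],-12.6)
```

```text
((504.50543212890625, -102.26348876953125), (29.669658660888672, 148.30438232421875), 87.15192413330078) (48, 118, 80, 154)
t 1.4 pos [530.3 109.3 219.6] gap 51.2 F [ 5.4 -3.1  0.8]
turn [ 0.0039  0.0025 -0.0058] shift [ 0.0043 -0.0064 -0.0004]
```

View pics/w1.png

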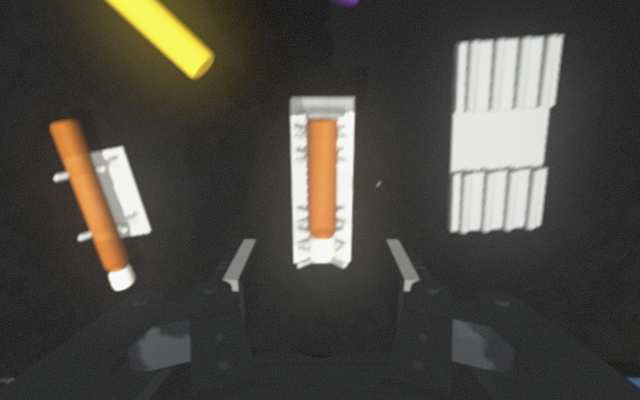

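```bash
cat >> h.py <<'E'
def axis_ends(c,k,zax,r,yaw0):
    "amber contour k: lateral mid at axis height; ends on the crest. returns centre line and end points"
    px=k[:,0,:]
    Pa=onz(c,px,zax)[:,:2]
    ctr,(w,h),ang=cv2.minAreaRect(Pa.astype(np.float32))
    a=np.radians(ang if w>h else ang-90); u=np.array([np.cos(a),np.sin(a)])
    if u[0]<0:u=-u
    n=np.array([-u[1],u[0]])
    s=(Pa-ctr)@u; q=(Pa-ctr)@n
    # edges: per-side line fits in the middle 70%
    m=abs(s)<.35*max(w,h)
    e=[np.polyfit(s[m&(sg*q>0)],q[m&(sg*q>0)],1) for sg in(1,-1)]
    mid=(e[0]+e[1])/2
    yaw=np.degrees(np.arctan2(u[1],u[0])+np.arctan(mid[0])); ctr=np.array(ctr)+n*mid[1]
    # ends, on crest height and at axis height
    out={}
    for z in (zax,zax+r):
        Q=onz(c,px,z)[:,:2]; s2=(Q-ctr)@u; q2=(Q-ctr)@n; m=abs(q2-np.median(q2))<.4*r
        out[z]=(np.median(s2[m&(s2<s2.mean()-20)&(s2<s2.min()+6)]),np.median(s2[m&(s2>s2.max()-6)]))
    return ctr,u,yaw,e[0][1]-e[1][1],out
E
python3 - <<'E'
from h import *
import pickle
c=env.capture("wrist"); save(c,"w2.png"); pickle.dump(c,open("w2.pkl","wb"))
print("cam",ray(c,[[320,200]])[0])
hsv=cv2.cvtColor(c["color"],cv2.COLOR_RGB2HSV)
am=cv2.inRange(hsv,(4,110,50),(17,255,255)); 
for k in cv2.findContours(am,cv2.RETR_EXTERNAL,cv2.CHAIN_APPROX_NONE)[0]:
    if cv2.contourArea(k)<800: continue
    x,y,w,h=cv2.boundingRect(k); z,r=(32,14) if x>200 else (27.8,11)
    print(x,y,axis_ends(c,k,z,r,0))
br=cv2.inRange(hsv,(0,0,120),(180,60,255)); br[240:]=0; br[:,:420]=0
k=max(cv2.findContours(cv2.morphologyEx(br,cv2.MORPH_CLOSE,np.ones((9,9))),cv2.RETR_EXTERNAL,cv2.CHAIN_APPROX_NONE)[0],key=cv2.contourArea)
for z in (5,18): print("bed",z,cv2.minAreaRect(onz(c,k[:,0],z)[:,:2].astype(np.float32)))
br=cv2.inRange(hsv,(0,0,90),(180,60,255)); br[270:]=0; br[:,:280]=0;br[:,370:]=0; br|=am; br[:,:280]=0;br[:,370:]=0
k=max(cv2.findContours(cv2.morphologyEx(br,cv2.MORPH_CLOSE,np.ones((5,5))),cv2.RETR_EXTERNAL,cv2.CHAIN_APPROX_NONE)[0],key=cv2.contourArea)
print("rest",cv2.boundingRect(k),cv2.minAreaRect(onz(c,k[:,0],5)[:,:2].astype(np.float32)))
plan([543,112,120],-12.6)
E
```

```text
cam [463.72790595 124.29254458 343.30234035]
52 112 (array([ 504.20369326, -103.34074874]), array([ 0.99878241, -0.0493326 ]), np.float64(-2.3871617305450212), np.float64(25.45184712825735), {27.8: (np.float64(-74.5131472409484), np.float64(74.55110278148106)), 38.8: (np.float64(-73.71624063568757), np.float64(70.15087915806738))})
312 111 (array([533.29043063, 113.15039468]), array([ 0.97590091, -0.21821417]), np.float64(-12.752086482340776), np.float64(24.72572578734223), {32: (np.float64(-55.92492613203624), np.float64(55.94647481070762)), 46: (np.float64(-56.57219436243999), np.float64(50.26808599367035))})
bed 5 ((539.4796142578125, 289.0090637207031), (95.9405517578125, 185.7703399658203), 81.00379180908203)
bed 18 ((536.5687866210938, 282.6794738769531), (92.25382995605469, 178.6317138671875), 81.00379180908203)
rest (294, 89, 69, 174) ((547.4578247070312, 112.7237548828125), (67.5816650390625, 177.0269775390625), 77.22773742675781)
t 1.45 pos [528.  111.7 219.6] gap 51.4 F [-0.7  0.5  0.6]
turn [ 0.0013  0.0007 -0.0056] shift [0.0037 0.0145 0.0996]
```

```bash
python3 -c "
from h import *
plan([540.5,111.7,32],-12.7)"
```

```text
t 1.45 pos [528.  111.7 219.6] gap 51.4 F [-0.7  0.5  0.6]
turn [ 0.0013  0.0007 -0.0039] shift [0.0029 0.012  0.1876]
```

```bash
python3 -m creep '[[0,0,-0.002,0,0.0157,0.04,60],[0,0,-0.002,0,0.0157,0.08,60],[0,0,-0.002,0,0.0157,0.12,60],[0,0,-0.002,0,0.0157,0.12,60],[0,0,-0.002,0,0.0157,0.12,60],[0,0,-0.002,0,0.0157,0.12,60]]' 40
python3 -c "
from h import *
plan([540.5,111.7,32],-12.7)"
```

```text
time_s: 2.05
position: [541.7, 112.4, 102.5]
tool_rot: [0.001, 0.78, 0.626, 0.001]
force: [-0.2, -0.3, -0.0]
finger_gap: 51.3
t 2.05 pos [541.7 112.4 102.5] gap 51.3 F [-0.2 -0.3 -0. ]
turn [ 0.003  -0.001   0.0045] shift [-0.001  -0.0012  0.0705]
```

```bash
python3 -m creep '[[0,0,0,-0.0005,-0.0005,0.03,60],[0,0,0,-0.0005,-0.0005,0.055,60],[0,0,0,-0.0005,-0.0005,0.068,60],[0,0,0,-0.0005,-0.0005,0.068,60],[0,0,0,-0.0005,-0.0005,0.068,60],[0,0,0,-0.0005,-0.0005,0.068,60],[0,0,0,-0.0005,-0.0005,0.068,60]]' 40
python3 -c "
from h import *
plan([540.5,111.7,32],-12.7); plan([540.5,111.7,32],-12.7)"
```

```text
time_s: 2.75
position: [540.8, 111.5, 33.5]
tool_rot: [0.001, 0.78, 0.626, 0.001]
force: [0.2, 0.6, 0.5]
finger_gap: 51.1
t 2.75 pos [540.8 111.5  33.5] gap 51.1 F [0.2 0.6 0.5]
turn [ 0.0021 -0.0006  0.0039] shift [ 0.0001 -0.0003  0.0015]
t 2.75 pos [540.8 111.5  33.5] gap 51.1 F [0.2 0.6 0.5]
turn [ 0.0021 -0.0006  0.0039] shift [ 0.0001 -0.0003  0.0015]
```

```bash
python3 -m creep '[[0,0,0,0,0,0.001,20],[0,0,0,0,0,0.001,10],[0,0,0,0,0,0.001,10],[0,0,0,0,0,0.001,10],[0,0,0,0,0,0.001,10],[0,0,0,0,0,0.001,10],[0,0,0,0,0,0.001,10],[0,0,0,0,0,0.001,10]]' 40
python3 -c "
from h import *
plan([537.3,288.7,130],-9.1)"
```

```text
time_s: 3.55
position: [540.3, 111.8, 31.7]
tool_rot: [-0.0, 0.78, 0.626, 0.001]
force: [0.0, 2.6, 5.0]
finger_gap: 26.9
t 3.55 pos [540.3 111.8  31.7] gap 26.9 F [0.  2.6 5. ]
turn [ 0.0008 -0.001  -0.0588] shift [ 0.1722 -0.041  -0.0982]
```

```bash
python3 -m creep '[[0,0,0,0,0,-0.01,10],[0,0,0,0,0,-0.03,10],[0,0,0,0,0,-0.06,10],[0,0,0,0,0,-0.085,10],[0,0,-0.01,0.02,-0.005,-0.097,10],[0,0,-0.03,0.05,-0.012,-0.097,10],[0,0,-0.05,0.09,-0.022,-0.097,10],[0,0,-0.0588,0.13,-0.031,-0.097,10],[0,0,-0.0588,0.16,-0.038,-0.097,10],[0,0,-0.0588,0.172,-0.041,-0.097,10],[0,0,-0.0588,0.172,-0.041,-0.097,10],[0,0,-0.0588,0.172,-0.041,-0.097,10]]'
python3 - <<'E'
from h import *
c=env.capture("wrist"); save(c,"w3.png")
plan([537.3,288.7,130],-9.1);plan([537.3,288.7,28.5],-9.1)
E
```

```text
time_s: 4.75
position: [536.6, 287.1, 128.0]
tool_rot: [0.0, 0.761, 0.649, -0.001]
force: [0.4, 1.2, -0.1]
finger_gap: 26.9
t 4.8 pos [536.7 286.7 128.1] gap 26.8 F [-0.8 -0.1 -0.6]
turn [-0.0006  0.0015 -0.0015] shift [ 0.0021  0.0003 -0.0019]
t 4.8 pos [536.7 286.7 128.1] gap 26.8 F [-0.8 -0.1 -0.6]
turn [-0.0006  0.0015 -0.0015] shift [0.0022 0.0003 0.0996]
```

View pics/w3.png

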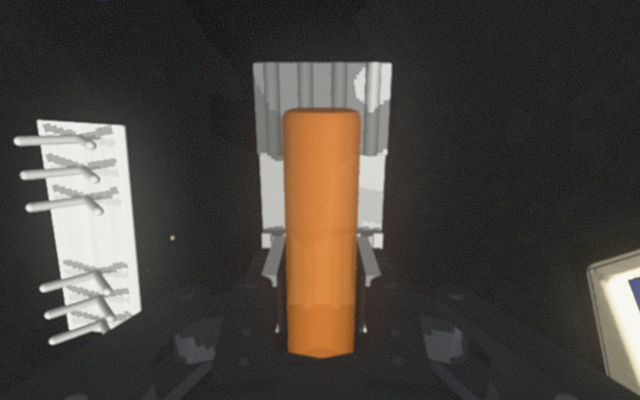

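```bash
python3 -m creep '[[0,0,0,0.001,0,0.03,10],[0,0,0,0.001,0,0.06,10],[0,0,0,0.001,0,0.08,10],[0,0,0,0.001,0,0.09,10],[0,0,0,0.001,0,0.095,10],[0,0,0,0.001,0,0.0985,10],[0,0,0,0.001,0,0.0985,10],[0,0,0,0.001,0,0.0985,10]]'
python3 -c "
from h import *
plan([537.3,288.7,28.5],-9.1)"
```

```text
time_s: 5.6
position: [537.8, 289.4, 30.7]
tool_rot: [0.0, 0.761, 0.649, 0.001]
force: [-0.1, -0.5, -0.7]
finger_gap: 27.0
t 5.6 pos [537.8 289.4  30.7] gap 27.0 F [-0.1 -0.5 -0.7]
turn [ 0.0014 -0.0008 -0.0003] shift [-0.0008 -0.0004  0.0022]
```

```bash
python3 -m creep '[[0,0,0,0,0,0.002,10],[0,0,0,0,0,0.002,10],[0,0,0,0,0,0.002,10],[0,0,0,0,0,0.002,30],[0,0,0,0,0,0.002,35],[0,0,0,0,0,0.002,45],[0,0,0,0,0,0.002,60],[0,0,0,0,0,0.002,60],[0,0,0,0,0,0.002,60]]'
python3 -c "
from h import *
plan([470,-100,200],-2.2)"
```

```text
time_s: 6.5
position: [537.0, 289.2, 27.6]
tool_rot: [-0.0, 0.761, 0.649, -0.0]
force: [-0.4, 0.1, 1.1]
finger_gap: 51.2
t 6.5 pos [537.  289.2  27.6] gap 51.2 F [-0.4  0.1  1.1]
turn [-2.000e-04  1.000e-04 -1.205e-01] shift [-0.3949 -0.0046 -0.1723]
```

```bash
python3 -m creep '[[0,0,0,0,0,-0.02,60],[0,0,0,0,0,-0.06,60],[0,0,0,0,0,-0.11,60],[0,0,-0.02,-0.03,0.01,-0.15,60],[0,0,-0.12,-0.388,0.05,-0.18,60],[0,0,-0.12,-0.388,0.05,-0.18,60],[0,0,-0.12,-0.388,0.05,-0.18,60],[0,0,-0.12,-0.388,0.05,-0.18,60],[0,0,-0.12,-0.388,0.05,-0.18,60],[0,0,-0.12,-0.388,0.05,-0.18,60],[0,0,-0.12,-0.388,0.05,-0.18,60],[0,0,-0.12,-0.388,0.05,-0.18,60]]'
python3 -m creep '[[0,0,0,0,0,0,60],[0,0,0,0,0,0,60],[0,0,0,0,0,0,60],[0,0,0,0,0,0,60]]'
cat >> h.py <<'E'
def tube(c,z,r,L,cap,roi=None):
    hsv=cv2.cvtColor(c["color"],cv2.COLOR_RGB2HSV); am=cv2.inRange(hsv,(4,110,50),(17,255,255))
    if roi: m=np.zeros_like(am); m[roi[1]:roi[3],roi[0]:roi[2]]=255; am&=m
    k=max(cv2.findContours(am,cv2.RETR_EXTERNAL,cv2.CHAIN_APPROX_NONE)[0],key=cv2.contourArea)
    ctr,u,yaw,w,o=axis_ends(c,k,z,r,0); a,b=o[z][0],o[z+r][1]
    print(cv2.boundingRect(k),"yaw",round(yaw,2),"width",round(w,1),"amber len",round(b-a,1),"of",L-cap,"centre",(ctr+u*((a+b)/2+cap/2)).round(1), "from -x end",(ctr+u*(a+L/2)).round(1))
E
python3 - <<'E'
from h import *
c=env.capture("wrist"); save(c,"w4.png"); print("cam",ray(c,[[320,200]])[0])
tube(c,27.8,11,165,18)
t=env.capture("top"); save(t,"top4.png")
import pickle; pickle.dump(t,open("top4.pkl","wb"))
plan([510,-102,28],-2.2)
E
```

```text
time_s: 7.7
position: [525.1, -106.4, 208.4]
tool_rot: [0.001, 0.723, 0.691, -0.0]
force: [-0.1, 0.9, -0.3]
finger_gap: 51.3
time_s: 8.1
position: [525.0, -100.1, 207.6]
tool_rot: [-0.0, 0.72, 0.694, -0.0]
force: [0.4, 0.6, -0.7]
finger_gap: 51.3
cam [457.19635398 -98.48785804 331.5268118 ]
(304, 60, 29, 173) yaw -2.21 width 19.6 amber len 145.0 of 147 centre [ 510.8 -102.4] from -x end [ 511.8 -102.4]
t 8.2 pos [ 525.1 -100.5  207.7] gap 51.0 F [-0.   0.2  0.2]
turn [-0.0002 -0.0002  0.0015] shift [-0.0021 -0.015   0.1797]
```

View pics/w4.png

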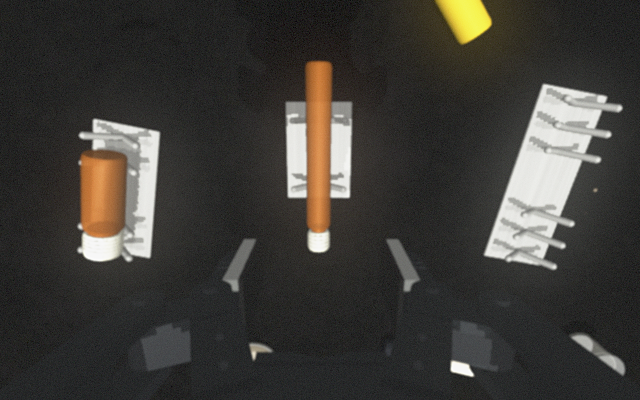

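View pics/top4.png

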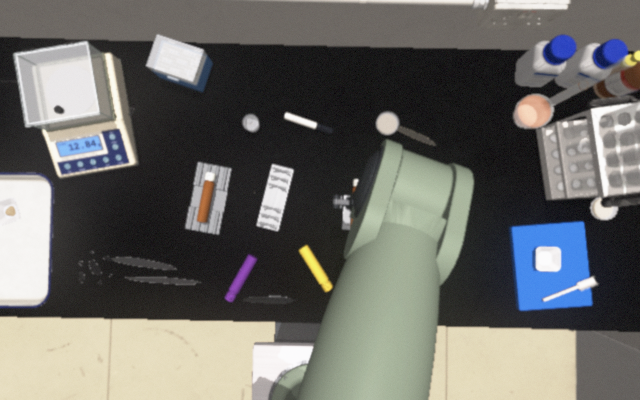

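```bash
python3 - <<'E'
from h import *
import pickle
c=pickle.load(open("top4.pkl","rb"))
hsv=cv2.cvtColor(c["color"],cv2.COLOR_RGB2HSV)
br=cv2.inRange(hsv,(0,0,90),(180,90,255)); br[:155]=0;br[250:]=0;br[:,:245]=0;br[:,305:]=0
br=cv2.morphologyEx(br,cv2.MORPH_CLOSE,np.ones((5,5)))
k=max(cv2.findContours(br,cv2.RETR_EXTERNAL,cv2.CHAIN_APPROX_NONE)[0],key=cv2.contourArea)
print("rest_long top",cv2.minAreaRect(onz(c,k[:,0],5)[:,:2].astype(np.float32)))
w=cv2.imread("pics/w4.png"); cw=env.capture("wrist")
print("rest_short corners",onz(cw,[[286.5,101.5],[351.5,101.5],[350,197.5],[288,197.5]],5).round(1)[:,:2].tolist(), onz(cw,[[286.5,101.5],[351.5,101.5],[350,197.5],[288,197.5]],5).mean(0).round(1))
# long rest in wrist: left edge corners (plate, no rib parallax at upper-left and lower-left)
print("rest_long wrist left corners",onz(cw,[[544,84],[485,255]],5)[:,:2].round(1).tolist())
E
python3 -m creep '[[0,0,0,-0.002,-0.0145,0.04,60],[0,0,0,-0.002,-0.0145,0.08,60],[0,0,0,-0.002,-0.0145,0.12,60],[0,0,0,-0.002,-0.0145,0.15,60],[0,0,0,-0.002,-0.0145,0.168,60],[0,0,0,-0.002,-0.0145,0.178,60],[0,0,0,-0.002,-0.0145,0.178,60],[0,0,0,-0.002,-0.0145,0.178,60],[0,0,0,-0.002,-0.0145,0.178,60]]'
python3 -c "
from h import *
plan([510.8,-102.4,28],-2.2)"
```

```text
rest_long top ((543.6246948242188, 111.66197204589844), (64.30821990966797, 174.63568115234375), 77.43985748291016)
rest_short corners [[461.5, -129.9], [463.6, -71.1], [554.1, -73.6], [551.9, -134.0]] [ 507.8 -102.1    5. ]
rest_long wrist left corners [[454.8, 100.4], [620.2, 63.4]]
time_s: 9.15
position: [511.5, -103.5, 31.0]
tool_rot: [0.001, 0.721, 0.693, 0.0]
force: [0.1, 0.3, 0.1]
finger_gap: 51.3
t 9.15 pos [ 511.5 -103.5   31. ] gap 51.3 F [0.1 0.3 0.1]
turn [ 0.0021  0.0007 -0.0004] shift [ 0.0011 -0.0008  0.003 ]
```

```bash
python3 -m creep '[[0,0,0,0.001,-0.0005,0.0025,60],[0,0,0,0.001,-0.0005,0.0025,40],[0,0,0,0.001,-0.0005,0.0025,5],[0,0,0,0.001,-0.0005,0.0025,5],[0,0,0,0.001,-0.0005,0.0025,5],[0,0,0,0.001,-0.0005,0.0025,5],[0,0,0,0.001,-0.0005,0.0025,5],[0,0,0,0.001,-0.0005,0.0025,5],[0,0,0,0.001,-0.0005,0.0025,5]]' 40
python3 -c "
from h import *
plan([543.7,111.6,130],-12.6)"
```

```text
time_s: 10.05
position: [510.2, -101.9, 27.5]
tool_rot: [-0.0, 0.721, 0.693, 0.0]
force: [-0.2, 3.2, 6.5]
finger_gap: 20.8
t 10.05 pos [ 510.2 -101.9   27.5] gap 20.8 F [-0.2  3.2  6.5]
turn [ 0.0004 -0.0008  0.1812] shift [ 0.2147  0.0253 -0.1023]
```

```bash
python3 -m creep '[[0,0,0,0,0,-0.01,5],[0,0,0,0,0,-0.03,5],[0,0,0,0,0,-0.06,5],[0,0,0,0.005,0,-0.085,5],[0,0,0.03,0.025,0.003,-0.102,5],[0,0,0.06,0.06,0.007,-0.102,5],[0,0,0.1,0.1,0.012,-0.102,5],[0,0,0.14,0.14,0.017,-0.102,5],[0,0,0.17,0.18,0.022,-0.102,5],[0,0,0.181,0.205,0.025,-0.102,5],[0,0,0.181,0.2147,0.025,-0.102,5],[0,0,0.181,0.2147,0.025,-0.102,5]]'
python3 -m creep '[[0,0,0,0,0,0,5],[0,0,0,0,0,0,5],[0,0,0,0,0,0,5]]'
python3 - <<'E'
from h import *
c=env.capture("wrist"); save(c,"w5.png")
plan([543.3,111.6,28],-12.6)
E
```

```text
time_s: 11.25
position: [543.2, 111.9, 129.3]
tool_rot: [0.0, 0.78, 0.626, -0.0]
force: [0.5, -0.3, -0.3]
finger_gap: 20.9
time_s: 11.55
position: [543.3, 110.0, 129.3]
tool_rot: [0.0, 0.781, 0.624, -0.0]
force: [0.6, -0.8, 0.1]
finger_gap: 21.0
t 11.6 pos [543.3 110.2 129.3] gap 20.7 F [ 0.5 -0.3 -0.4]
turn [-0.0001  0.0004 -0.0018] shift [ 0.0014 -0.0003  0.1013]
```

View pics/w5.png

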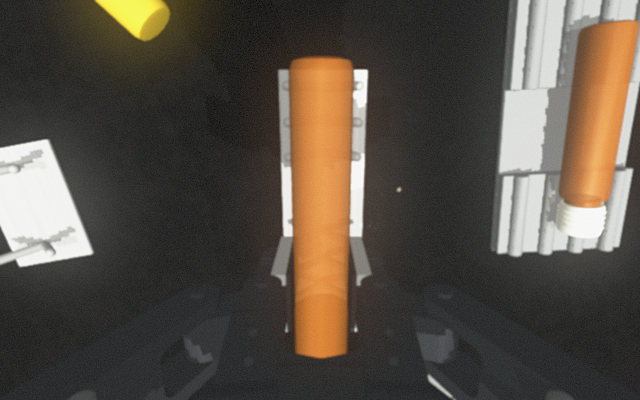

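```bash
python3 -m creep '[[0,0,0,0.001,0,0.03,5],[0,0,0,0.001,0,0.06,5],[0,0,0,0.001,0,0.08,5],[0,0,0,0.001,0,0.09,5],[0,0,0,0.001,0,0.095,5],[0,0,0,0.001,0,0.098,5],[0,0,0,0.001,0,0.1,5],[0,0,0,0.001,0,0.1,5],[0,0,0,0.001,0,0.1,5]]'
python3 -c "
from h import *
plan([543.3,111.6,27.8],-12.6)"
```

```text
time_s: 12.5
position: [544.1, 112.4, 29.9]
tool_rot: [0.0, 0.78, 0.625, 0.0]
force: [0.2, 0.4, -0.8]
finger_gap: 20.7
t 12.5 pos [544.1 112.4  29.9] gap 20.7 F [ 0.2  0.4 -0.8]
turn [ 0.0011 -0.0003 -0.    ] shift [-0.0009 -0.0006  0.0021]
```

```bash
python3 -m creep '[[0,0,0,-0.0005,-0.0003,0.0015,5],[0,0,0,-0.0005,-0.0003,0.0015,5],[0,0,0,-0.0005,-0.0003,0.0015,5],[0,0,0,-0.0005,-0.0003,0.0015,24],[0,0,0,-0.0005,-0.0003,0.0015,30],[0,0,0,-0.0005,-0.0003,0.0015,45],[0,0,0,-0.0005,-0.0003,0.0015,60],[0,0,0,-0.0005,-0.0003,0.0015,60],[0,0,0,-0.0005,-0.0003,0.0015,60]]'
python3 -c "
from h import *
plan([545,-293,210],-13.2)"
```

```text
time_s: 13.4
position: [543.0, 112.0, 27.6]
tool_rot: [-0.0, 0.78, 0.625, -0.0]
force: [1.1, 0.2, 0.7]
finger_gap: 51.2
t 13.4 pos [543.  112.   27.6] gap 51.2 F [1.1 0.2 0.7]
turn [-0.0004 -0.      0.0106] shift [-0.3948  0.0902 -0.1824]
```

```bash
python3 -m creep '[[0,0,0,0,0,-0.02,65],[0,0,0,0,0,-0.06,65],[0,0,0,0,0,-0.11,65],[0,0,0.01,-0.03,0.007,-0.15,65],[0,0,0.01,-0.395,0.09,-0.182,65],[0,0,0.01,-0.395,0.09,-0.182,65],[0,0,0.01,-0.395,0.09,-0.182,65],[0,0,0.01,-0.395,0.09,-0.182,65],[0,0,0.01,-0.395,0.09,-0.182,65],[0,0,0.01,-0.395,0.09,-0.182,65],[0,0,0.01,-0.395,0.09,-0.182,65],[0,0,0.01,-0.395,0.09,-0.182,65]]'
python3 -m creep '[[0,0,0,0,0,0,65],[0,0,0,0,0,0,65],[0,0,0,0,0,0,65],[0,0,0,0,0,0,65],[0,0,0,0,0,0,65]]'
python3 - <<'E'
from h import *
c=env.capture("wrist"); save(c,"w6.png"); print("cam",ray(c,[[320,200]])[0])
tube(c,36.3,17,95,22,(200,0,440,400))
t=env.capture("top"); tube(t,27.8,11,165,18,(245,155,305,250))
plan([533.5,-291.5,36.3],-13.2)
E
```

```text
time_s: 14.6
position: [544.5, -297.4, 210.1]
tool_rot: [0.001, 0.785, 0.62, -0.0]
force: [0.8, -0.1, -0.0]
finger_gap: 55.9
time_s: 15.1
position: [545.0, -292.0, 209.8]
tool_rot: [-0.0, 0.783, 0.622, 0.0]
force: [0.3, -0.1, 0.8]
finger_gap: 55.8
cam [ 478.88321805 -277.25254048  333.77937977]
(300, 120, 39, 87) yaw -13.71 width 30.6 amber len 70.0 of 73 centre [ 542.6 -293.7] from -x end [ 544.1 -294. ]
(263, 173, 20, 54) yaw -13.21 width 15.5 amber len 141.8 of 147 centre [544.9 111.2] from -x end [547.4 110.6]
t 15.2 pos [ 545.  -292.4  209.9] gap 55.5 F [ 0.3  0.3 -0.7]
turn [ 0.     -0.      0.0017] shift [-0.0018 -0.0114  0.1736]
```

View pics/w6.png

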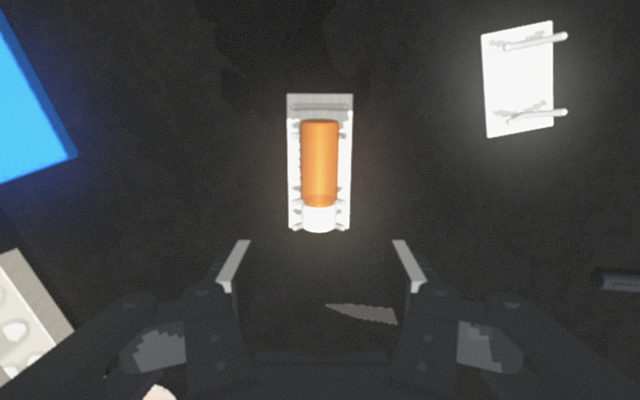

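```bash
python3 -m creep '[[0,0,0.003,-0.0018,-0.0013,0.04,65],[0,0,0.003,-0.0018,-0.0013,0.08,65],[0,0,0.003,-0.0018,-0.0013,0.115,65],[0,0,0.003,-0.0018,-0.0013,0.145,65],[0,0,0.003,-0.0018,-0.0013,0.162,65],[0,0,0.003,-0.0018,-0.0013,0.1715,65],[0,0,0.003,-0.0018,-0.0013,0.1715,65],[0,0,0.003,-0.0018,-0.0013,0.1715,65],[0,0,0.003,-0.0018,-0.0013,0.1715,65]]'
python3 -c "
from h import *
plan([543.3,-293.8,36.3],-13.4)"
```

```text
time_s: 16.1
position: [544.1, -295.3, 39.7]
tool_rot: [0.001, 0.784, 0.62, 0.0]
force: [0.2, 0.4, 0.6]
finger_gap: 55.2
t 16.1 pos [ 544.1 -295.3   39.7] gap 55.2 F [0.2 0.4 0.6]
turn [0.0023 0.001  0.001 ] shift [ 0.0013 -0.0011  0.0034]
```

```bash
python3 -m creep '[[0,0,0,0.0008,-0.0005,0.002,65],[0,0,0,0.0008,-0.0005,0.002,50],[0,0,0,0.0008,-0.0005,0.002,15],[0,0,0,0.0008,-0.0005,0.002,15],[0,0,0,0.0008,-0.0005,0.002,15],[0,0,0,0.0008,-0.0005,0.002,15],[0,0,0,0.0008,-0.0005,0.002,15],[0,0,0,0.0008,-0.0005,0.002,15],[0,0,0,0.0008,-0.0005,0.002,15]]' 40
python3 -c "
from h import *
plan([507.8,-102.1,135],-2.1)"
```

```text
time_s: 17.0
position: [543.1, -293.5, 36.7]
tool_rot: [0.0, 0.784, 0.62, 0.0]
force: [0.2, 3.1, 6.4]
finger_gap: 32.8
t 17.0 pos [ 543.1 -293.5   36.7] gap 32.8 F [0.2 3.1 6.4]
turn [ 0.0007 -0.0006 -0.196 ] shift [ 0.1781 -0.0784 -0.0982]
```

```bash
python3 -m creep '[[0,0,0,0,0,-0.01,15],[0,0,0,0,0,-0.03,15],[0,0,0,0,0,-0.06,15],[0,0,0,0.005,-0.002,-0.085,15],[0,0,-0.03,0.025,-0.011,-0.098,15],[0,0,-0.07,0.06,-0.026,-0.098,15],[0,0,-0.11,0.095,-0.042,-0.098,15],[0,0,-0.15,0.13,-0.057,-0.098,15],[0,0,-0.18,0.158,-0.07,-0.098,15],[0,0,-0.196,0.174,-0.077,-0.098,15],[0,0,-0.196,0.178,-0.0784,-0.098,15],[0,0,-0.196,0.178,-0.0784,-0.098,15]]'
python3 -m creep '[[0,0,0,0,0,0,15],[0,0,0,0,0,0,15],[0,0,0,0,0,0,15]]'
python3 - <<'E'
from h import *
import pickle
c=env.capture("wrist"); save(c,"w7.png"); pickle.dump(c,open("w7.pkl","wb"))
t=env.capture("top"); save(t,"top7.png"); pickle.dump(t,open("top7.pkl","wb"))
plan([507.8,-102.1,36.3],-2.1)
E
```

```text
time_s: 18.2
position: [508.2, -102.9, 134.6]
tool_rot: [0.001, 0.72, 0.694, -0.0]
force: [-0.2, 0.3, -1.8]
finger_gap: 32.7
time_s: 18.5
position: [507.8, -103.5, 134.2]
tool_rot: [0.0, 0.721, 0.693, -0.0]
force: [-0.6, -0.5, -0.7]
finger_gap: 32.8
t 18.6 pos [ 507.7 -103.1  134.1] gap 32.6 F [ 0.4  1.1 -0.9]
turn [-0.0002  0.0001 -0.0014] shift [0.001  0.0001 0.0978]
```

View pics/w7.png

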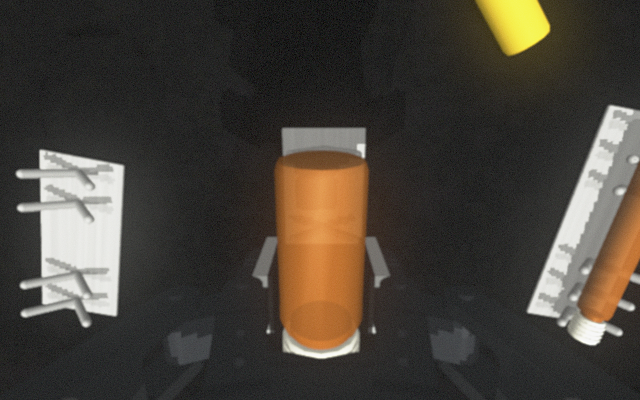

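```bash
python3 -m creep '[[0,0,0,0.0007,0,0.03,15],[0,0,0,0.0007,0,0.06,15],[0,0,0,0.0007,0,0.08,15],[0,0,0,0.0007,0,0.088,15],[0,0,0,0.0007,0,0.092,15],[0,0,0,0.0007,0,0.095,15],[0,0,0,0.0007,0,0.097,15],[0,0,0,0.0007,0,0.097,15],[0,0,0,0.0007,0,0.097,15]]'
python3 - <<'E'
from h import *
import pickle
plan([507.8,-102.1,36.3],-2.1)
c=pickle.load(open("top7.pkl","rb"))
hsv=cv2.cvtColor(c["color"],cv2.COLOR_RGB2HSV)
br=cv2.inRange(hsv,(0,0,90),(180,60,255)); br[:155]=0;br[250:]=0;br[:,:400]=0;br[:,460:]=0
k=max(cv2.findContours(cv2.morphologyEx(br,cv2.MORPH_CLOSE,np.ones((5,5))),cv2.RETR_EXTERNAL,cv2.CHAIN_APPROX_NONE)[0],key=cv2.contourArea)
print("rest_medium top",cv2.minAreaRect(onz(c,k[:,0],5)[:,:2].astype(np.float32)))
w=pickle.load(open("w7.pkl","rb")); P=onz(w,[[124.5,165],[118,317]],5)[:,:2]; print(P,np.hypot(*(P[1]-P[0])))
u=(P[1]-P[0])/np.hypot(*(P[1]-P[0])); print("centre",P.mean(0)-30*np.array([-u[1],u[0]]))
E
```

```text
time_s: 19.5
position: [508.1, -102.0, 37.9]
tool_rot: [0.001, 0.72, 0.694, 0.0]
force: [0.4, 0.6, -0.6]
finger_gap: 33.1
t 19.5 pos [ 508.1 -102.    37.9] gap 33.1 F [ 0.4  0.6 -0.6]
turn [ 0.0011  0.0003 -0.0003] shift [-0.0002 -0.0003  0.0016]
rest_medium top ((512.13427734375, -289.7161865234375), (195.25656127929688, 130.66664123535156), 0.981143593788147)
[[ 484.06577803 -247.68512348]
 [ 611.86642598 -277.37544692]] 131.2041193037886
centre [ 541.17736924 -291.75207685]
```

```bash
python3 -m creep '[[0,0,0,0,0,0.0015,15],[0,0,0,0,0,0.0015,15],[0,0,0,0,0,0.0015,15],[0,0,0,0,0,0.0015,38],[0,0,0,0,0,0.0015,44],[0,0,0,0,0,0.0015,55],[0,0,0,0,0,0.0015,65],[0,0,0,0,0,0.0015,65],[0,0,0,0,0,0.0015,65]]'
python3 -c "
from h import *
plan([537,288.5,200],-9.1)"
```

```text
time_s: 20.4
position: [507.6, -101.8, 35.7]
tool_rot: [-0.0, 0.72, 0.694, -0.0]
force: [-0.3, 0.2, -0.3]
finger_gap: 55.6
t 20.4 pos [ 507.6 -101.8   35.7] gap 55.6 F [-0.3  0.2 -0.3]
turn [-0.0002 -0.      0.1218] shift [ 0.3911  0.0149 -0.1643]
```

```bash
python3 -m creep '[[0,0,0,0,0,-0.02,60],[0,0,0,0,0,-0.06,60],[0,0,0,0,0,-0.11,60],[0,0,0.01,0.03,0.001,-0.14,60],[0,0,0.12,0.391,0.015,-0.164,60],[0,0,0.12,0.391,0.015,-0.164,60],[0,0,0.12,0.391,0.015,-0.164,60],[0,0,0.12,0.391,0.015,-0.164,60],[0,0,0.12,0.391,0.015,-0.164,60],[0,0,0.12,0.391,0.015,-0.164,60],[0,0,0.12,0.391,0.015,-0.164,60],[0,0,0.12,0.391,0.015,-0.164,60]]'
python3 -m creep '[[0,0,0,0,0,0,60],[0,0,0,0,0,0,60],[0,0,0,0,0,0,60],[0,0,0,0,0,0,60],[0,0,0,0,0,0,60]]'
python3 - <<'E'
from h import *
c=env.capture("wrist"); save(c,"w8.png")
tube(c,28.5,14,130,20,(200,0,440,400))
t=env.capture("top"); save(t,"top8.png")
tube(t,36.3,17,95,22,(325,155,385,250))
hsv=cv2.cvtColor(t["color"],cv2.COLOR_RGB2HSV)
br=cv2.inRange(hsv,(0,0,90),(180,90,255)); br[:155]=0;br[250:]=0
k=[k for k in cv2.findContours(cv2.morphologyEx(br,cv2.MORPH_CLOSE,np.ones((5,5))),cv2.RETR_EXTERNAL,cv2.CHAIN_APPROX_NONE)[0] if cv2.contourArea(k)>150]
for q in k: print("rest",cv2.boundingRect(q),cv2.minAreaRect(onz(t,q[:,0],5)[:,:2].astype(np.float32)))
plan([537,288.5,28.5],-9.1)
E
```

```text
time_s: 21.6
position: [537.0, 293.2, 200.0]
tool_rot: [-0.0, 0.759, 0.652, 0.001]
force: [0.7, -0.4, -0.3]
finger_gap: 51.7
time_s: 22.1
position: [537.3, 287.1, 199.9]
tool_rot: [0.0, 0.761, 0.649, -0.0]
force: [-0.7, 0.6, 0.1]
finger_gap: 50.9
(306, 102, 32, 129) yaw -9.07 width 25.3 amber len 106.6 of 110 centre [538.1 286.9] from -x end [539.8 286.6]
(349, 203, 13, 29) yaw -1.88 width 26.5 amber len 72.0 of 73 centre [ 506.8 -101.2] from -x end [ 507.3 -101.2]
rest (341, 192, 26, 40) ((511.2518615722656, -101.309326171875), (64.49068450927734, 103.00655364990234), 87.76121520996094)
rest (408, 176, 36, 53) ((540.0238037109375, -292.7269287109375), (66.21942138671875, 134.675048828125), 76.42889404296875)
rest (256, 164, 38, 68) ((545.5188598632812, 111.26765441894531), (64.36227416992188, 178.50497436523438), 77.43985748291016)
rest (184, 162, 48, 72) ((538.6461791992188, 297.6399230957031), (112.14427185058594, 183.3603515625), 80.55992889404297)
rest (540, 155, 100, 66) ((589.1773071289062, -726.0106201171875), (172.84996032714844, 259.75927734375), 1.1885662078857422)
rest (132, 155, 17, 38) ((600.158935546875, 471.0564270019531), (106.24347686767578, 22.453855514526367), 21.456111907958984)
rest (0, 155, 92, 95) ((516.7008056640625, 719.0712280273438), (250.32913208007812, 241.98602294921875), 1.5017070770263672)
t 22.2 pos [537.3 287.6 199.9] gap 51.5 F [-0.6  1.3  0.4]
turn [ 0.0001 -0.      0.0006] shift [ 0.0009 -0.0005  0.1714]
```

View pics/top8.png

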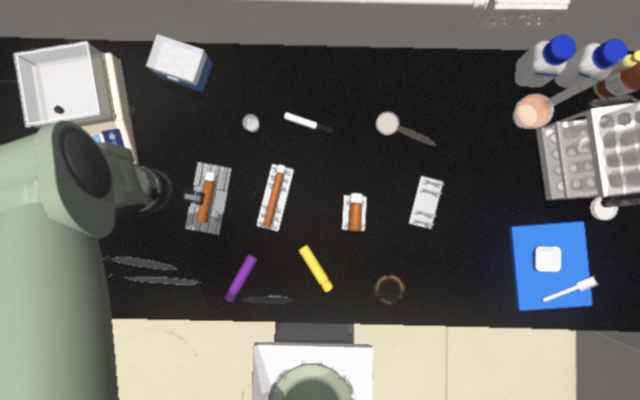

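```bash
python3 -m creep '[[0,0,0,0,0.0007,0.04,60],[0,0,0,0,0.0007,0.08,60],[0,0,0,0,0.0007,0.115,60],[0,0,0,0,0.0007,0.145,60],[0,0,0,0,0.0007,0.162,60],[0,0,0,0,0.0007,0.17,60],[0,0,0,0,0.0007,0.17,60],[0,0,0,0,0.0007,0.17,60],[0,0,0,0,0.0007,0.17,60],[0,0,0,0,0.0007,0.17,60]]'
python3 -c "
from h import *
plan([538,287.5,28.5],-9.1)"
```

```text
time_s: 23.2
position: [538.7, 288.6, 31.1]
tool_rot: [0.0, 0.76, 0.649, 0.001]
force: [0.8, 0.4, -1.0]
finger_gap: 51.5
t 23.2 pos [538.7 288.6  31.1] gap 51.5 F [ 0.8  0.4 -1. ]
turn [ 0.0019 -0.0011  0.0018] shift [-0.0012 -0.0005  0.0026]
```

```bash
python3 -m creep '[[0,0,0,-0.0004,-0.0005,0.0015,60],[0,0,0,-0.0004,-0.0005,0.0015,45],[0,0,0,-0.0004,-0.0005,0.0015,10],[0,0,0,-0.0004,-0.0005,0.0015,10],[0,0,0,-0.0004,-0.0005,0.0015,10],[0,0,0,-0.0004,-0.0005,0.0015,10],[0,0,0,-0.0004,-0.0005,0.0015,10],[0,0,0,-0.0004,-0.0005,0.0015,10],[0,0,0,-0.0004,-0.0005,0.0015,10]]' 40
python3 -c "
from h import *
plan([540,-292.4,150],-13.4)"
```

```text
time_s: 24.1
position: [537.2, 287.6, 28.5]
tool_rot: [0.0, 0.76, 0.649, -0.0]
force: [-1.6, -3.2, 5.5]
finger_gap: 26.8
t 24.1 pos [537.2 287.6  28.5] gap 26.8 F [-1.6 -3.2  5.5]
turn [0.0001 0.0006 0.0767] shift [-0.5725  0.0936 -0.1211]
```

```bash
python3 -m creep '[[0,0,0,0,0,-0.01,10],[0,0,0,0,0,-0.03,10],[0,0,0,0,0,-0.06,10],[0,0,0,0,0,-0.095,10],[0,0,0,-0.01,0.002,-0.12,10],[0,0,0,-0.03,0.005,-0.121,10],[0,0,0.01,-0.06,0.01,-0.121,10],[0,0,0.01,-0.1,0.016,-0.121,10],[0,0,0.02,-0.14,0.023,-0.121,10],[0,0,0.03,-0.18,0.029,-0.121,10],[0,0,0.03,-0.22,0.036,-0.121,10],[0,0,0.04,-0.26,0.0425,-0.121,10]]'
python3 -c "
from h import *
plan([540,-292.4,150],-13.4)"
```

```text
time_s: 25.3
position: [538.8, 23.3, 149.8]
tool_rot: [0.0, 0.773, 0.634, 0.001]
force: [0.6, 0.6, -0.7]
finger_gap: 26.4
t 25.3 pos [538.8  23.3 149.8] gap 26.4 F [ 0.6  0.6 -0.7]
turn [ 0.001  -0.0009  0.0371] shift [-0.3093  0.0629 -0.0004]
```

```bash
python3 -m creep '[[0,0,0.005,-0.04,0.008,0,10],[0,0,0.01,-0.08,0.016,0,10],[0,0,0.015,-0.12,0.025,0,10],[0,0,0.02,-0.16,0.033,0,10],[0,0,0.025,-0.2,0.041,0,10],[0,0,0.03,-0.24,0.049,0,10],[0,0,0.0367,-0.27,0.055,0,10],[0,0,0.0367,-0.295,0.0605,0,10],[0,0,0.0367,-0.31,0.0636,0,10],[0,0,0.0367,-0.31,0.0636,0,10],[0,0,0.0367,-0.31,0.0636,0,10],[0,0,0.0367,-0.31,0.0636,0,10]]'
python3 -m creep '[[0,0,0,0,0,0,10],[0,0,0,0,0,0,10],[0,0,0,0,0,0,10]]'
python3 - <<'E'
from h import *
c=env.capture("wrist"); save(c,"w9.png")
plan([540,-292.4,32],-13.4)
E
```

```text
time_s: 26.5
position: [540.3, -290.3, 149.2]
tool_rot: [-0.0, 0.784, 0.62, 0.0]
force: [0.3, 0.4, -0.9]
finger_gap: 26.9
time_s: 26.8
position: [540.4, -291.3, 149.4]
tool_rot: [-0.0, 0.784, 0.62, 0.0]
force: [-0.1, -0.2, -0.5]
finger_gap: 27.0
t 26.85 pos [ 540.4 -291.5  149.4] gap 26.7 F [ 0.  -0.3 -0.5]
turn [ 0.0001 -0.      0.0008] shift [-0.001  -0.0002  0.1174]
```

View pics/w9.png

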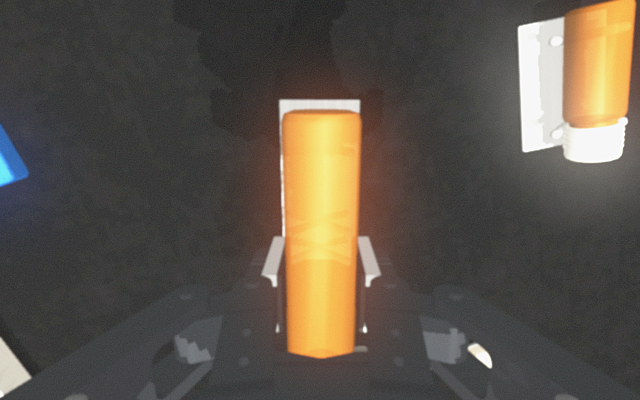

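```bash
python3 -m creep '[[0,0,0,-0.001,0,0.03,10],[0,0,0,-0.001,0,0.07,10],[0,0,0,-0.001,0,0.095,10],[0,0,0,-0.001,0,0.106,10],[0,0,0,-0.001,0,0.111,10],[0,0,0,-0.001,0,0.114,10],[0,0,0,-0.001,0,0.116,10],[0,0,0,-0.001,0,0.116,10],[0,0,0,-0.001,0,0.116,10]]'
python3 -c "
from h import *
plan([540,-292.4,32],-13.4)"
```

```text
time_s: 27.75
position: [540.6, -293.3, 34.2]
tool_rot: [0.001, 0.785, 0.62, 0.0]
force: [-0.4, -0.5, -0.1]
finger_gap: 26.8
t 27.75 pos [ 540.6 -293.3   34.2] gap 26.8 F [-0.4 -0.5 -0.1]
turn [0.0015 0.0006 0.0002] shift [ 0.0007 -0.0008  0.0022]
```

```bash
python3 -m creep '[[0,0,0,0.0003,-0.0003,0.0015,10],[0,0,0,0.0003,-0.0003,0.0015,10],[0,0,0,0.0003,-0.0003,0.0015,10],[0,0,0,0.0003,-0.0003,0.0015,31],[0,0,0,0.0003,-0.0003,0.0015,36],[0,0,0,0.0003,-0.0003,0.0015,48],[0,0,0,0.0003,-0.0003,0.0015,60],[0,0,0,0.0003,-0.0003,0.0015,60],[0,0,0,0.0003,-0.0003,0.0015,60]]'
python3 -m creep '[[0,0,0,0,0,-0.02,60],[0,0,0,0,0,-0.06,60],[0,0,0,0,0,-0.11,60],[0,0,0,0,0,-0.15,60],[0,0,0,0,0,-0.17,60],[0,0,0,0,0,-0.17,60],[0,0,0,0,0,-0.17,60],[0,0,0,0,0,-0.17,60],[0,0,0,0,0,-0.17,60]]'
python3 - <<'E'
from h import *
c=env.capture("wrist"); save(c,"w10.png")
tube(c,32,14,130,20,(200,0,440,400))
t=env.capture("top");tube(t,36.3,17,95,22,(325,155,385,250));tube(t,27.8,11,165,18,(245,155,305,250))
plan([540,-292.4,200],-13.4)
E
```

```text
time_s: 28.65
position: [539.7, -292.5, 31.7]
tool_rot: [-0.0, 0.785, 0.62, -0.0]
force: [0.6, 0.7, 0.1]
finger_gap: 51.2
time_s: 29.55
position: [538.9, -291.9, 199.9]
tool_rot: [-0.002, 0.785, 0.62, -0.0]
force: [0.3, -1.5, -0.1]
finger_gap: 51.3
(304, 105, 33, 129) yaw -13.91 width 20.5 amber len 102.9 of 110 centre [ 539.5 -292.6] from -x end [ 543.  -293.5]
(349, 203, 13, 29) yaw -1.56 width 26.6 amber len 72.0 of 73 centre [ 506.8 -101.2] from -x end [ 507.3 -101.2]
(264, 173, 19, 54) yaw -12.92 width 15.6 amber len 141.1 of 147 centre [545.2 111.1] from -x end [548.1 110.5]
t 29.65 pos [ 539.2 -292.1  200.4] gap 50.9 F [ 0.6 -0.1  0.5]
turn [-0.0023 -0.0009  0.0002] shift [-0.0001  0.0008  0.0004]
```

View pics/w10.png

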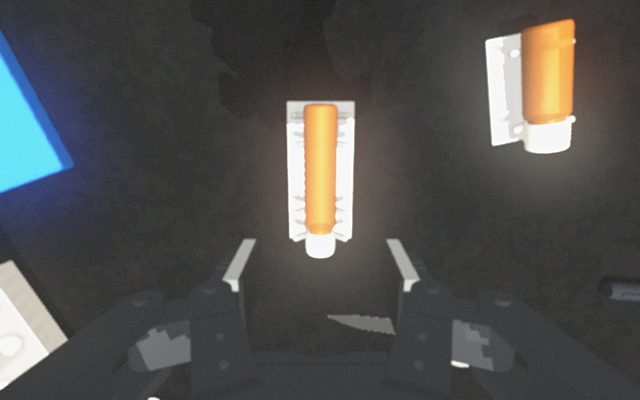

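```bash
python3 -m creep '[[0,0,0,0,-0.05,-0.03,60],[0,0,0,-0.15,-0.15,-0.1,60],[0,0,0,-0.15,-0.15,-0.1,60],[0,0,0,-0.15,-0.15,-0.1,60],[0,0,0,-0.15,-0.15,-0.1,60],[0,0,0,-0.15,-0.15,-0.1,60],[0,0,0,-0.15,-0.15,-0.1,60],[0,0,0,-0.15,-0.15,-0.1,60]]'
python3 - <<'E'
from h import *
import pickle
t=env.capture("top"); save(t,"top11.png")
a=pickle.load(open("top0.pkl","rb"))["color"].astype(int)
for n,(x0,y0,x1,y1) in dict(bottle=(235,105,270,140),pen=(275,105,340,140),dish=(370,105,405,140),bed=(180,155,240,240)).items():
    print(n,np.abs(t["color"][y0:y1,x0:x1]-a[y0:y1,x0:x1]).mean().round(2))
tube(t,32,14,130,20,(400,155,460,250))
E
```

```text
time_s: 30.45
position: [359.4, -402.9, 300.8]
tool_rot: [-0.001, 0.785, 0.62, 0.0]
force: [-0.7, 0.2, -1.4]
finger_gap: 51.1
bottle 4.05
pen 3.81
dish 4.4
bed 4.12
(419, 185, 18, 41) yaw -13.92 width 22.3 amber len 102.6 of 110 centre [ 540.7 -292.4] from -x end [ 544.3 -293.3]
```

View pics/top11.png

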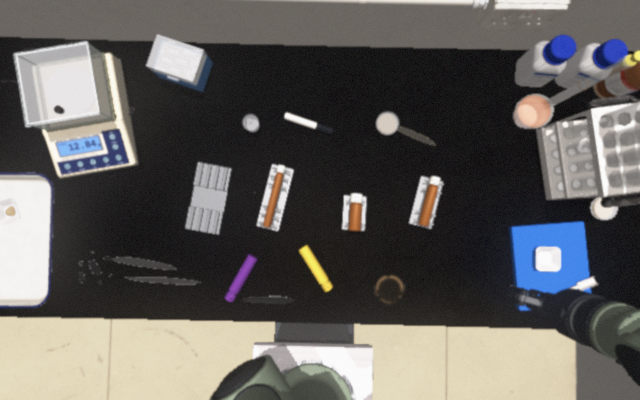

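```bash
python3 -c "
from rig import env
print(env.close_job())"
```

```text
the job is handed in; nothing more can be done
None
```

All three tubes are on the rests of their own length, and I handed the job in at about 30.5 s of the 104 s allowed. I parked the medium tube in the middle groove of the bed, moved the long tube to the long rest and the short tube to the short rest, and then put the medium tube on the medium rest.

**Placing:** in the last checks, by camera, each tube lies within about 1–2 mm of its rest's centre end to end. The long tube is the furthest off, about 1.5 mm when measured from the middle of its amber body.

**Scene:** the final top picture shows the bed empty. The bottle, dish and pen look unmoved against the first picture, with only noise-level differences, and the arm was well clear of everything.

**Disagreements:**
- Measuring from the amber tip alone put the medium and long tube centres about 3–4 mm further along than measuring from the middle of the body. My colour mask cuts the amber body a few mm short at its ends, so I trusted the mid-body value.
- The two views of the medium rest differed by about 1 mm in position and 0.5° in direction.
- The TCP readings wandered by 1–2 mm (up to 6 mm just after fast moves) until the arm settled.

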